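Start the blue cycle on the countertop clothes dryer

ROBOT

A 7-joint arm with a two-finger parallel gripper is mounted at the origin on the work surface. World frame = base frame: x ahead of the robot, y to its left, z up, the work surface at z = 0. Lengths are in m, angles in rad, forces in N, time in s.
With the tool pointing down it reaches from about 0.4 to 0.85 m from the base axis. Payload 4.5 kg.
Tool frame: the origin (TCP) lies at the very end of the fingers, on their centre line; the grasp point (between the pads) lies 19 mm behind it; z points along the fingers, y is the line along which they close (so a half turn about z gives the same grasp; the last joint's range is limited). The gripper opens to 88 mm and grips with 3 to 60 N. Pads are 18 mm wide; open, the fingers measure 123 mm over their backs; the gripper's body (75 mm by 187 mm) begins 45 mm behind the grasp point.
Start: joints at [1.24, 0.689, -0.195, 1.565, 0.157, 0.902, -0.215], TCP at [0.223, -0.584, 0.239] pointing down, gripper open.
Joint ranges: [-3.01, 3.01], [-0.46, 2.08], [-1.47, 1.51], [0.13, 2.56], [-1, 4.14], [0.04, 2.09], [-2.66, 2.66]. Speed limits (rad/s): [2.57, 2.57, 3.14, 3.14, 3.14, 3.14, 3.14].

INTERFACE

Orientations are given as a unit quaternion [x, y, z, w].
In Python, from plant import r gives the robot as it stands. The module is installed in compiled form; this text tells all that it offers.
- The arm moves only by the shell command python3 -m pendant 'ROWS' [FORCE]. ROWS is JSON, one flat list of numbers, 7 for each row, row after row: the opening, from 0 (shut) to 1 (fully open), then the shift along the tool's x, y, z scaled (see below), then the turn, a rotation vector about the tool's x, y, z scaled (see below). A call has 1 to 12 rows; each row is the pose to reach, as a shift and turn from the pose commanded when the call began, along the tool's axes at that moment; what a row does not reach only later rows make up. The controller multiplies each number of a shift by 0.15 m and each number of a turn by pi/2 rad. A row lasts 1/10 s, in which the tool goes at most 50 mm and 8.59 degrees, less where a joint would pass 70% of its speed; a pose out of reach is approached as far as the arm can. A call with a number of a shift or a turn outside -1 to 1 is refused whole. A call with a gripper value outside its range is refused whole. The fingers move at their own pace and stop on an object; FORCE is the grip in N (left out, the last holds). Time passes only in rows, so rows that repeat a pose let the fingers close. It gives the time, the measured TCP pose, the force, the opening and the grip force at its end, in the units of the state.
- r.get_state(): the state, without advancing time (a new reading comes with each control period).
- r.snapshot(name): name is "scene" or "top" or "wrist"; returns a dict with "img" (384x512x3 uint8, red, green, blue), "mtx" (3x3 intrinsics, pixels), "cam_to_world" (4x4, takes a point from camera to world coordinates). Camera axes: x right, y up, looking along -z (the intrinsics and any distortion apply to the point x, -y, -z); pixel columns grow to the right and rows downward; lengths in m; the calibration is good to about 2 mm. The wrist camera is an equidistant fisheye: a pixel r from the principal point sees the ray r / f radians off the axis. A picture is of the moment at which its call begins. There is no depth.
- r.finish_job(): hands the job in; it is judged then, once.
The state is a dict: "clock": time; "q": joint angles; "qd": joint speeds; "joint_torque": joint torques, N m; "tool_pos": TCP position; "eef_rot": TCP orientation; "contact_force": force on the tool from outside, world axes, zero at the start; "moment": the same for the moment, N m; "opening": opening from 0.0 (shut) to 1.0 (fully open); "finger_force": force on a finger pad.
Only numpy, scipy, OpenCV 4.12 (cv2) and the standard library are available. Lean on these libraries where they do the work, as an engineer would, in place of code of your own. Each camera call takes 0.05 s, during which the arm holds its last target. There are 200 camera calls.

TASK

Start the blue cycle on the countertop clothes dryer by touch alone, in this order: push its raised blue lid fully shut, press the power rocker over at its raised, red-marked end, press the blue cycle key fully down so that it stays down, then press the round green start button all the way in and let it spring back. Leave the yellow and white cycle keys up, do not swing the lid further open, and do not lift or shift anything else on the worktop.

Things in the scene. Friction and masses are not known exactly. Their poses are not given: they have to be found in the camera images.
- dryer: the white countertop clothes dryer, a box 260 mm deep (x), 380 mm wide (y) and 130 mm high, fixed to the worktop; origin at the centre of its underside, x away from the robot, y to the left, z up. The left 250 mm is an open chamber under the blue lid; the right 130 mm is the level control strip, 130 mm above the worktop, with all keys
- lid (a joint): angle of the blue lid (a plate 244 mm from hinge to free edge, 246 mm wide, 12 mm thick): 0 shut and level, its top then 142 mm above the worktop; grows as the free edge, towards the robot, rises; starts between 0.25 and 0.6. A stiff hinge keeps it where it is left; about 1.5 to 3 N down near the free edge moves it; it stops at 0
- lid_hinge (a point): on the lid's top surface above the hinge line (far edge, +x side), mid-width; its frame's -x axis runs down the lid's surface to the free edge
- lid_press (a point): on the lid's top surface, mid-width, 190 mm from the hinge (54 mm short of the free edge): a place to push; moves with the lid
- power (a joint): angle of the power rocker: 0 off, 0.3 fully on (raised end pressed level); needs about 3 N at its end and stays where it is left
- power_press (a point): top of the raised half of the white power rocker (64 mm long along the dryer's x, 28 mm wide, in a black frame 74 x 38 mm on the strip), 24 mm from the pivot towards the far end, the end with a red bar; here one presses down, about 7 mm of travel. 21 mm above the strip when off, 14 mm when on
- blue_key (a joint): travel of the blue cycle key: 0 up, 0.007 m fully down; resists with about 3.5 N all the way and stays where it is left
- blue_key_top (a point): blue square cycle key, cap 28 x 28 mm in a black 42 mm frame, one of three in a row nearest the lid (their order varies, 60 mm apart); this point is the centre of the cap's top, 14 mm above the strip when up, 7 mm when down
- yellow_key (a joint): travel of the yellow cycle key: 0 up, 0.007 m fully down; resists with about 3.5 N all the way and stays where it is left
- yellow_key_top (a point): yellow square cycle key, cap 28 x 28 mm in a black 42 mm frame, one of three in a row nearest the lid (their order varies, 60 mm apart); this point is the centre of the cap's top, 14 mm above the strip when up, 7 mm when down
- white_key (a joint): travel of the white cycle key: 0 up, 0.007 m fully down; resists with about 3.5 N all the way and stays where it is left
- white_key_top (a point): white square cycle key, cap 28 x 28 mm in a black 42 mm frame, one of three in a row nearest the lid (their order varies, 60 mm apart); this point is the centre of the cap's top, 14 mm above the strip when up, 7 mm when down
- start (a joint): travel of the green start button: 0 out, 0.006 m fully in (about 5 N); springs back
- start_top (a point): centre of the top of the round green start button, 32 mm across, in a black round housing 48 mm across and 12 mm high; 22 mm above the strip when out. It and the power rocker share the row farther from the lid, in either order
- detergent: orange detergent bottle, 68 mm across, 190 mm tall, standing to the right of the dryer; origin: centre of its underside
- dose_cup: small blue plastic dosing cup, 56 mm across, 50 mm tall, standing to the right of the dryer; origin: centre of its underside
- stain_jar: clear jar with a green cap, 70 mm across, 100 mm tall, standing to the left of the dryer; origin: centre of its underside
- brush: flat hand brush with a wooden handle, lying right of the dryer; origin under its middle
- peg_bowl: blue ceramic bowl, 120 mm across, 50 mm tall, right of the dryer; origin: centre of its underside
- starch_can: green spray can, 56 mm across, 170 mm tall, standing to the left of the dryer; origin: centre of its underside
- thread_spool: red spool, 44 mm across, 50 mm tall, right of the dryer; origin: centre of its underside
There are look-alikes about, which are no part of the job. What is meant by the thread_spool is not turquoise, and is the larger of those in its own colour.

How it is judged:
By the outcome, as a careful person would: the job done as asked, in the order asked, and still so for the second after the job is handed in, with the robot touching nothing.
It also fails if it takes over 48 s, if anything falls off the work surface, if the arm or the gripper's body presses on something with over 40 N, if the wrist force passes 120 N, or if a joint passes its speed limit or range.

## Working session

There is one attempt and no reset: what is moved stays moved. The work goes in short steps, Python scripts to look and compute and a shell command to move; the robot and the scene stay as the last step left them, time stands still between calls to the robot, and variables do not carry over. Pictures are saved under pics/ and viewed, at most 10 in all, crops included, and the job is handed in when it is done.

```bash
mkdir -p pics
cat > h.py <<'E'
import numpy as np, cv2
from plant import r
from scipy.spatial.transform import Rotation as R
def snap(n,f):
    s=r.snapshot(n); cv2.imwrite('pics/'+f,s['img'][:,:,::-1]); np.savez('pics/'+f+'.npz',**s); return s
def ray(s,u,v):
    K=s['mtx'];T=s['cam_to_world']
    d=T[:3,:3]@np.array([(u-K[0,2])/K[0,0],-(v-K[1,2])/K[1,1],-1]); return T[:3,3],d
def onz(s,u,v,z):
    o,d=ray(s,u,v); return o+d*(z-o[2])/d[2]
E
python3 - <<'E'
from h import *
for n in('scene','top'): s=snap(n,n+'0.png'); print(s['mtx'],s['cam_to_world'],s.keys())
print(r.get_state())
a=[cv2.imread(f'pics/{n}0.png') for n in('scene','top')]
E
```

```text
[[406.03867947   0.         259.77524536]
 [  0.         406.03867947 190.764353  ]
 [  0.           0.           1.        ]] [[ 0.84949421 -0.45440727  0.26809255  0.88360427]
 [ 0.52744011  0.74385819 -0.4104655  -0.47287201]
 [-0.01290433  0.49009083  0.87157584  1.06036331]
 [ 0.          0.          0.          1.        ]] dict_keys(['img', 'mtx', 'cam_to_world'])
[[407.2613521    0.         259.72290275]
 [  0.         407.2613521  197.93693666]
 [  0.           0.           1.        ]] [[-4.72406178e-03  9.87581949e-01 -1.57033684e-01  3.52710988e-01]
 [-9.99988608e-01 -4.77277246e-03  6.68903805e-05 -1.50875272e-02]
 [-6.83426311e-04  1.57032211e-01  9.87593245e-01  1.53475733e+00]
 [ 0.00000000e+00  0.00000000e+00  0.00000000e+00  1.00000000e+00]] dict_keys(['img', 'mtx', 'cam_to_world'])
{'clock': 0.1, 'q': array([ 1.23978961,  0.68987055, -0.19448692,  1.56622839,  0.15731775,
        0.90254124, -0.21509619]), 'qd': array([-0.00090879, -0.00223846, -0.00093226, -0.00334427, -0.00115978,
       -0.00151422,  0.00096624]), 'joint_torque': array([-2.83220994e-03, -5.28502965e+01, -1.27134886e+00, -1.53837347e+01,
       -5.25080273e-02,  2.03938427e-03,  5.81749237e-05]), 'tool_pos': array([ 0.22271162, -0.58336065,  0.23801097]), 'eef_rot': array([ 9.83404428e-01,  1.81425039e-01, -2.30346483e-04, -7.96049278e-04]), 'contact_force': array([-0.09570107,  0.40563448,  0.23016255]), 'moment': array([-0.01834103, -0.03113703,  0.05131353]), 'finger_force': 0.0, 'opening': 1.0015245974007971}
```

View pics/scene0.png

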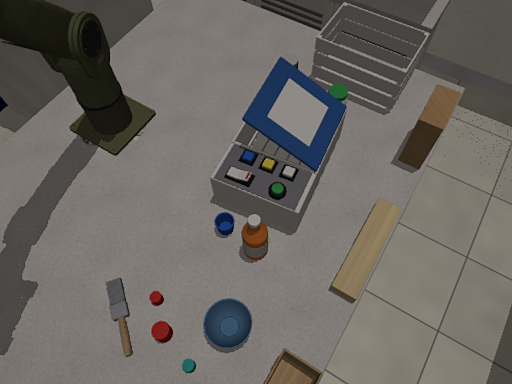

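View pics/top0.png

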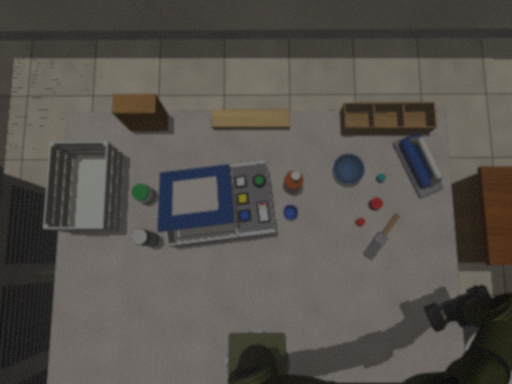

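The scene view shows the dryer with its lid raised. The top view shows these parts and look-alikes:
- Blue key at (245,215), yellow key at (243,198), white key at (241,181).
- Start button at (259,181), white rocker at (264,212).
- Look-alikes for the blue key: dose cup (291,212), lid (196,197), roller (418,165). For the rocker: the white key. For the start button: the green jar cap (141,193).

I choose the controls inside the strip, and check them in a close crop.

Run:
```python
from h import *
T=dict(np.load('pics/top0.png.npz'));S=dict(np.load('pics/scene0.png.npz'))
def cents(s,box,nm):
    x0,y0,x1,y1=box; im=cv2.cvtColor(s['img'],cv2.COLOR_RGB2HSV)[y0:y1,x0:x1]
    H=im[...,0].astype(int)
    for c,(a,b,smin) in dict(blue=(105,130,140),yellow=(20,34,120),green=(45,85,120),red=(170,190,100)).items():
        HH=np.where(H<8,H+180,H); m=((HH>=a)&(HH<=b)&(im[...,1]>smin)&(im[...,2]>50)).astype(np.uint8)
        n,l,st,ce=cv2.connectedComponentsWithStats(m)
        for i in range(1,n):
            if st[i,4]>=4: print(nm,c,ce[i]+[x0,y0],st[i,4],'world',onz(s,*(ce[i]+[x0,y0]),.145 if c!='green' else .152).round(4))
cents(T,(234,165,276,236),'top'); cents(S,(215,140,305,210),'scene')
a=cv2.resize(T['img'][155:250,150:285],None,fx=4,fy=4,interpolation=2)
b=cv2.resize(S['img'][50:235,205:355],None,fx=3,fy=3,interpolation=2)[:555]
a=cv2.resize(a[:, :],(340,240)); c=np.zeros((555,795,3),np.uint8); c[:240,:340]=a; c[:555,345:795]=b
cv2.imwrite('pics/crop.png',c[:,:,::-1])
```

```text
top blue [244.2962963  215.03703704] 54 world [0.5145 0.0381 0.145 ]
top yellow [242.03947368 198.05263158] 76 world [0.5736 0.0459 0.145 ]
top green [258.76 179.9 ] 50 world [ 0.6358 -0.0121  0.152 ]
scene blue [293.20385675 147.44077135] 363 world [0.6084 0.1221 0.145 ]
scene blue [248.07 155.58] 100 world [0.5169 0.0349 0.145 ]
scene yellow [268.04545455 163.29090909] 110 world [0.5763 0.0418 0.145 ]
scene green [277.15315315 187.96396396] 111 world [ 0.638  -0.0147  0.152 ]
scene red [247.15384615 175.23076923] 13 world [ 0.5487 -0.0191  0.145 ]
```

View pics/crop.png

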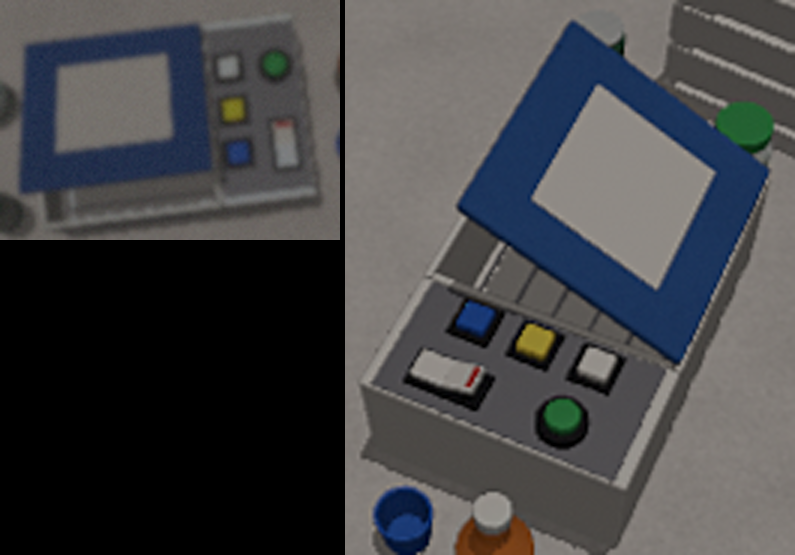

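The crop confirms the order along x: blue nearest the robot, then yellow, then white. The rocker is beside blue with its red end far, and start is at the far end.

Next I triangulate the lid corners and the targets.

```bash
cat >> h.py <<'E'
def tri(a,b):
    T=dict(np.load('pics/top0.png.npz'));S=dict(np.load('pics/scene0.png.npz'))
    (o1,d1),(o2,d2)=ray(T,*a),ray(S,*b)
    t=np.linalg.lstsq(np.c_[d1,-d2],o2-o1,rcond=None)[0]; p,q=o1+t[0]*d1,o2+t[1]*d2
    return (p+q)/2,np.linalg.norm(p-q)
def plan(p,yaw):
    "shift in tool axes/0.15 to world p, and z turn/(pi/2) so tool y points along world yaw"
    s=r.get_state(); q=R.from_quat(s['eef_rot']); M=q.as_matrix()
    print('tool',s['tool_pos'].round(4),'F',s['contact_force'].round(2),'t',s['clock'])
    G=np.c_[np.cross([np.cos(yaw),np.sin(yaw),0],[0,0,-1]),[np.cos(yaw),np.sin(yaw),0],[0,0,-1]]
    print('shift',(M.T@(np.array(p)-s['tool_pos'])/.15).round(3),'turn',(R.from_matrix(M.T@G).as_rotvec()/(np.pi/2)).round(3))
E
python3 - <<'E'
from h import *
f=lambda x,y:(x/2.519+150,y/2.526+155); g=lambda x,y:((x-345)/3+205,y/3+50)
for n,a,b in [('FL',(20,190),(573,22)),('FR',(210,168),(460,207)),('HR',(197,25),(680,362)),('HL',(25,45),(768,170)),
 ('blue',(238,154),(476,320)),('yel',(233,110),(536,343)),('whi',(229,68),(598,367)),('start',(274,64),(562,415)),('red',(283,123),(473,377)),('corner near right',(315,193),(365,380)),('far right',(291,20),(622,480))]:
    print(n,tri(f(*a),g(*b)))
plan([.48,.1,.38],.12); plan([.48,.1,.38],.12+np.pi)
E
```

```text
FL (array([0.45621167, 0.30781936, 0.24625553]), np.float64(0.001289407929653824))
FR (array([0.48338548, 0.06982401, 0.24150382]), np.float64(0.0018858466419641763))
HR (array([0.69532366, 0.0962614 , 0.13189188]), np.float64(0.001971218289945504))
HL (array([0.6661885 , 0.33486614, 0.13732371]), np.float64(0.0007494916846541596))
blue (array([0.51392664, 0.0389879 , 0.1316047 ]), np.float64(0.003044461654589944))
yel (array([0.57464598, 0.04567854, 0.13287215]), np.float64(0.0023993405036541403))
whi (array([0.63455686, 0.05201557, 0.13269296]), np.float64(0.004418976548510486))
start (array([ 0.63638577, -0.01176804,  0.14386163]), np.float64(0.001179567344824934))
red (array([ 0.55289253, -0.02367591,  0.1523982 ]), np.float64(0.0011484152853675127))
corner near right (array([ 0.46099319, -0.06566679,  0.1266363 ]), np.float64(0.005201392232597573))
far right (array([ 0.70562192, -0.033739  ,  0.12615442]), np.float64(0.008050207119218196))
tool [ 0.2227 -0.5834  0.238 ] F [-0.1   0.41  0.23] t 0.1
shift [ 3.228 -3.645 -0.941] turn [-0.001 -0.001 -0.844]
tool [ 0.2227 -0.5834  0.238 ] F [-0.1   0.41  0.23] t 0.1
shift [ 3.228 -3.645 -0.941] turn [-1.000e-03  1.000e-03  1.156e+00]
```

```bash
python3 -m pendant '[0,0.2,0,-0.7,0,0,-0.2,0,1,-0.8,-0.9,0,0,-0.844,0,1,-0.8,-0.9,0,0,-0.844,0,1,-0.8,-0.9,0,0,-0.844,0,1,-0.8,-0.9,0,0,-0.844,0,1,-0.8,-0.9,0,0,-0.844,0,1,-0.8,-0.9,0,0,-0.844,0,1,-0.8,-0.9,0,0,-0.844,0,1,-0.8,-0.9,0,0,-0.844,0,1,-0.8,-0.9,0,0,-0.844,0,1,-0.8,-0.9,0,0,-0.844]' 20
python3 - <<'E'
from h import *
plan([.50,.195,.33],.113);plan([.48,-.1,.38],.113);print(r.get_state()['q'].round(2))
E
```

```text
clock: 1.2
tool_pos: [0.3201, -0.4182, 0.3735]
eef_rot: [0.665, 0.747, 0.0, -0.0]
contact_force: [-0.2, -0.1, 0.2]
opening: 0.025
finger_force: 0.0
tool [ 0.3201 -0.4182  0.3735] F [-0.2  -0.06  0.17] t 1.2
shift [3.921 1.667 0.291] turn [-0.    -0.     0.002]
tool [ 0.3201 -0.4182  0.3735] F [-0.2  -0.06  0.17] t 1.2
shift [ 1.983  1.306 -0.043] turn [-0.    -0.     0.002]
[ 1.21  0.45 -0.6   1.65  0.28  1.13  0.65]
```

```bash
python3 -m pendant '[0,0.2,0.2,0,0,0,0,0,1,1,0,0,0,0,0,1,1,0,0,0,0,0,1,1,0,0,0,0,0,1,1,0,0,0,0]' | sed -n 2p
python3 -m pendant '[0,1,0.6,0,0,0,0,0,1,0.6,0,0,0,0,0,1,0.6,0,0,0,0,0,1,0.6,0,0,0,0]'| sed -n 2p
python3 -m pendant '[0,1,0,0,0,0,0,0,1,0,0,0,0,0,0,1,0,0,0,0,0,0,1,0,0,0,0,0]'| sed -n 2p
python3 -m pendant '[0,0.9,0,0,0,0,0,0,0.9,0,0,0,0,0,0,0.9,0,0,0,0,0,0,0.9,0,0,0,0,0]'
python3 - <<'E'
from h import *
plan([.50,.195,.23],.113);snap('wrist','w1.png');snap('top','t1.png')
E
```

```text
tool_pos: [0.4544, -0.246, 0.3743]
tool_pos: [0.524, -0.0863, 0.3741]
tool_pos: [0.5032, 0.0662, 0.3746]
clock: 2.9
tool_pos: [0.4869, 0.1972, 0.3741]
eef_rot: [0.661, 0.751, 0.001, -0.001]
contact_force: [-0.1, -0.1, 0.2]
opening: 0.005
finger_force: 0.0
tool [0.4869 0.1972 0.3741] F [-0.1  -0.06  0.24] t 2.9
shift [-0.03   0.084  0.961] turn [ 0.    -0.003  0.009]
```

View pics/w1.png

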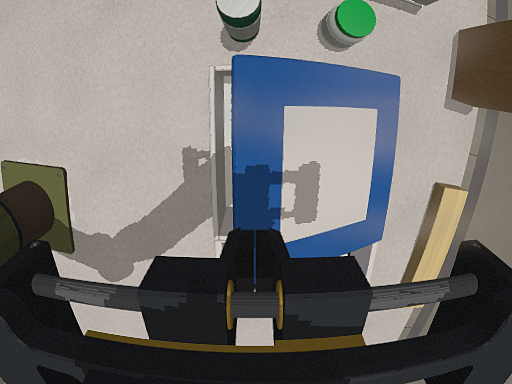

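The wrist view shows the closed fingers over the lid plate, with the blue frame around (235–395, 60–250), and nothing in the way. I push down.

```bash
python3 -m pendant '[0,0,0.1,0.3,0,0,0,0,0,0.1,0.6,0,0,0,0,0,0.1,0.8,0,0,0,0,0,0.1,0.8,0,0,0,0,0,0.1,0.8,0,0,0]'
python3 -m pendant '[0,0,0,0.07,0,0,0,0,0,0,0.14,0,0,0,0,0,0,0.21,0,0,0,0,0,0,0.28,0,0,0,0,0,0,0.35,0,0,0,0,0,0,0.42,0,0,0,0,0,0,0.49,0,0,0,0,0,0,0.56,0,0,0,0,0,0,0.63,0,0,0,0,0,0,0.63,0,0,0]'
```

```text
clock: 3.5
tool_pos: [0.5043, 0.1917, 0.2542]
eef_rot: [0.665, 0.747, -0.0, 0.0]
contact_force: [0.2, -0.0, 0.5]
opening: 0.007
finger_force: 0.0
clock: 4.5
tool_pos: [0.503, 0.1925, 0.1576]
eef_rot: [0.663, 0.748, -0.001, -0.0]
contact_force: [-0.6, 0.3, -0.7]
opening: 0.005
finger_force: 0.0
```

```bash
python3 -m pendant '[0,0,0,0.04,0,0,0,0,0,0,0.08,0,0,0,0,0,0,0.1,0,0,0,0,0,0,0.12,0,0,0,0,0,0,0.12,0,0,0]'
python3 -m pendant '[0,0,0,0.01,0,0,0,0,0,0,0.02,0,0,0,0,0,0,0.03,0,0,0,0,0,0,0.04,0,0,0,0,0,0,0.04,0,0,0]'
```

```text
clock: 5.0
tool_pos: [0.5034, 0.1931, 0.1424]
eef_rot: [0.663, 0.748, 0.0, 0.0]
contact_force: [-3.5, -1.5, 13.2]
opening: 0.006
finger_force: 6.3
clock: 5.5
tool_pos: [0.5035, 0.1932, 0.1419]
eef_rot: [0.663, 0.748, 0.001, 0.003]
contact_force: [-15.3, -9.3, 62.9]
opening: 0.005
finger_force: 31.2
```

Lid hard against its stop at 142 mm. Lift and go to the rocker.

```bash
python3 -m pendant '[0,0,0,-0.1,0,0,0,0,0,0,-0.4,0,0,0,0,0,0,-0.7,0,0,0,0,0,0,-0.7,0,0,0,0,0,0,-0.7,0,0,0]' | sed -n 2p
python3 - <<'E'
from h import *
snap('top','t2.png');snap('scene','s2.png')
plan([.549,-.022,.17],.113);plan([.5155,.0365,.155],.113);plan([.637,-.0134,.16],.113)
T=dict(np.load('pics/t2.png.npz'));S=dict(np.load('pics/s2.png.npz'))
b=cv2.resize(S['img'][50:235,205:355],None,fx=3,fy=3,interpolation=2)
cv2.imwrite('pics/c2.png',b[:,:,::-1])
E
```

```text
tool_pos: [0.5044, 0.1929, 0.2409]
tool [0.5031 0.1922 0.239 ] F [ 0.08 -0.49  0.28] t 6.1
shift [-1.454  0.134  0.462] turn [-0.001  0.001  0.004]
tool [0.5031 0.1922 0.239 ] F [ 0.08 -0.49  0.28] t 6.1
shift [-1.04  -0.041  0.561] turn [-0.001  0.001  0.004]
tool [0.5031 0.1922 0.239 ] F [ 0.08 -0.49  0.28] t 6.1
shift [-1.466  0.724  0.527] turn [-0.001  0.001  0.004]
```

View pics/c2.png

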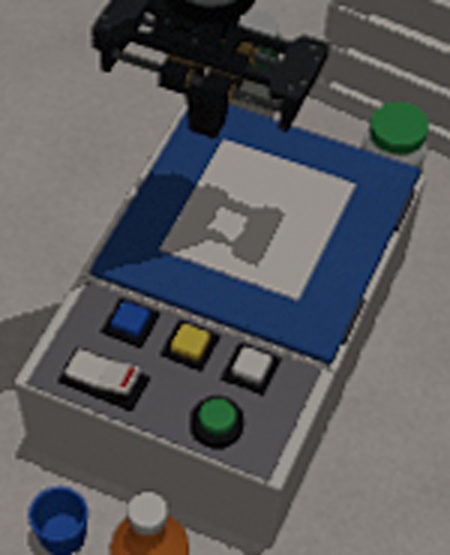

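The picture shows the lid flat and shut, the keys up, and the rocker's red end at (128,376) in the crop. Next is the rocker.

```bash
python3 -m pendant '[0,-0.3,0,0,0,0,0,0,-0.6,0,0,0,0,0,0,-0.9,0.1,0,0,0,0,0,-0.9,0.1,0,0,0,0]' | sed -n 2p
python3 -m pendant '[0,-0.3,0.03,0,0,0,0,0,-0.55,0.03,0.2,0,0,0,0,-0.55,0.03,0.4,0,0,0,0,-0.55,0.03,0.4,0,0,0,0,-0.55,0.03,0.4,0,0,0]'
python3 - <<'E'
from h import *
plan([.549,-.022,.145],.113); snap('scene','s3.png')
S=dict(np.load('pics/s3.png.npz'))
b=cv2.resize(S['img'][110:220,205:315],None,fx=5,fy=5,interpolation=2)
cv2.imwrite('pics/c3.png',b[:,:,::-1])
E
```

```text
tool_pos: [0.5359, 0.0517, 0.2376]
clock: 7.0
tool_pos: [0.5483, -0.0192, 0.1796]
eef_rot: [0.663, 0.749, -0.0, -0.001]
contact_force: [1.6, 1.0, 0.4]
opening: 0.007
finger_force: 0.0
tool [ 0.5483 -0.0192  0.1796] F [1.57 0.96 0.39] t 7.0
shift [-0.02   0.003  0.23 ] turn [-0.001 -0.001  0.006]
```

View pics/c3.png

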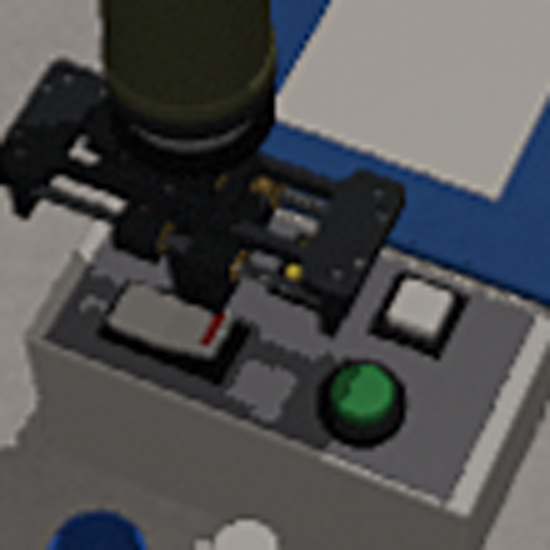

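The fingertips at (208,300) in the crop are just above the red end of the rocker. Press.

```bash
python3 -m pendant '[0,-0.02,0,0.1,0,0,0,0,-0.02,0,0.15,0,0,0,0,-0.02,0,0.18,0,0,0,0,-0.02,0,0.21,0,0,0,0,-0.02,0,0.23,0,0,0,0,-0.02,0,0.23,0,0,0]' | sed -n '2p;4p'
python3 -m pendant '[0,0,0,0.008,0,0,0,0,0,0,0.008,0,0,0]'| sed -n '2p;4p'
```

```text
tool_pos: [0.5503, -0.023, 0.1462]
contact_force: [1.2, 0.3, 2.5]
tool_pos: [0.5496, -0.0234, 0.1447]
contact_force: [2.1, 0.6, 4.1]
```

```bash
python3 -m pendant '[0,0,0,0.008,0,0,0,0,0,0,0.008,0,0,0]'| sed -n '2p;4p'
python3 -m pendant '[0,0,0,0.007,0,0,0,0,0,0,0.007,0,0,0]'| sed -n '2p;4p'
```

```text
tool_pos: [0.5497, -0.0234, 0.1444]
contact_force: [0.5, 0.1, 10.8]
tool_pos: [0.5497, -0.0234, 0.1443]
contact_force: [-2.1, 0.4, 19.3]
```

Rocker hard stop at 144.3 mm, so it is fully on. Next is the blue key.

```bash
python3 -m pendant '[0,0,0,-0.1,0,0,0,0,0,0,-0.25,0,0,0,0,0.2,-0.1,-0.25,0,0,0,0,0.42,-0.18,-0.25,0,0,0,0,0.42,-0.18,-0.25,0,0,0,0,0.42,-0.18,-0.25,0,0,0]' | sed -n '2p;4p'
python3 - <<'E'
from h import *
plan([.5155,.0365,.145],.113); s=snap('scene','s4.png')
b=np.hstack([cv2.resize(s['img'][110:220,215:295],None,fx=5,fy=5,interpolation=2)])
cv2.imwrite('pics/c4.png',b[:,:,::-1])
E
```

```text
tool_pos: [0.5135, 0.0354, 0.1793]
contact_force: [-0.4, -0.8, 0.3]
tool [0.5135 0.0354 0.1793] F [-0.39 -0.78  0.26] t 8.85
shift [0.006 0.014 0.229] turn [-0.002  0.001  0.005]
```

View pics/c4.png

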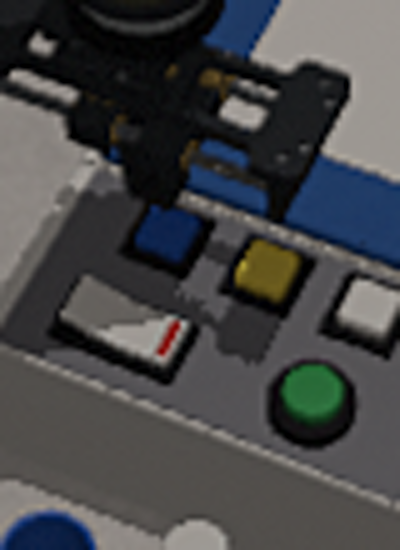

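The rocker's near end is now raised and the red end is level. The fingertips at (155,200) in the crop are above the blue cap at (168,235). Press.

```bash
python3 -m pendant '[0,0,0.01,0.1,0,0,0,0,0,0.01,0.18,0,0,0,0,0,0.01,0.22,0,0,0,0,0,0.01,0.25,0,0,0,0,0,0.01,0.27,0,0,0,0,0,0.01,0.28,0,0,0,0,0,0.01,0.28,0,0,0]' | sed -n '2p;4p'
python3 -m pendant '[0,0,0,0.008,0,0,0,0,0,0,0.008,0,0,0]'| sed -n '2p;4p'
python3 -m pendant '[0,0,0,0.008,0,0,0,0,0,0,0.008,0,0,0]'| sed -n '2p;4p'
```

```text
tool_pos: [0.5167, 0.0361, 0.1378]
contact_force: [-0.1, 0.3, 0.2]
tool_pos: [0.517, 0.0365, 0.1374]
contact_force: [-1.8, -0.4, 5.7]
tool_pos: [0.5171, 0.0365, 0.1371]
contact_force: [-3.3, -1.5, 15.7]
```

Blue key bottomed at 137 mm. Next is the start button.

```bash
python3 -m pendant '[0,0,0,-0.15,0,0,0,0,0,0,-0.4,0,0,0,0,-0.2,0.3,-0.4,0,0,0,0,-0.42,0.6,-0.4,0,0,0,0,-0.42,0.75,-0.4,0,0,0,0,-0.42,0.75,-0.4,0,0,0,0,-0.42,0.75,-0.4,0,0,0]' | sed -n '2p;4p'
python3 - <<'E'
from h import *
plan([.637,-.0134,.155],.113); s=snap('scene','s5.png')
b=np.hstack([cv2.resize(s['img'][100:210,215:315],None,fx=5,fy=5,interpolation=2)])
cv2.imwrite('pics/c5.png',b[:,:,::-1])
E
```

```text
tool_pos: [0.6355, -0.0122, 0.195]
contact_force: [-0.9, 0.7, 0.0]
tool [ 0.6355 -0.0122  0.195 ] F [-0.91  0.7   0.01] t 10.7
shift [-0.009  0.009  0.267] turn [-0.    -0.001  0.005]
```

View pics/c5.png

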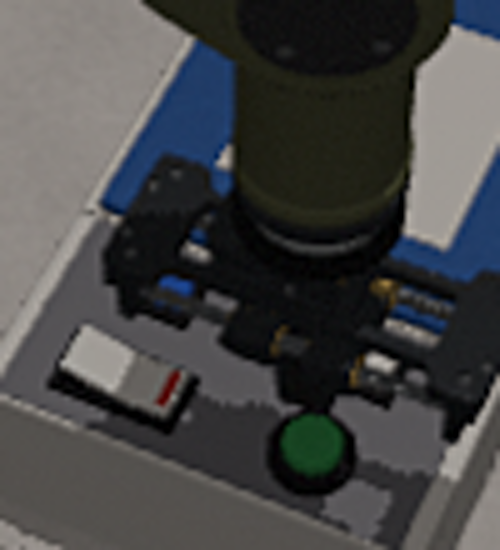

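The fingertips at (305,395) in the crop hang above the green button at (312,440). Press.

```bash
python3 -m pendant '[0,0,0.01,0.15,0,0,0,0,0,0.01,0.25,0,0,0,0,0,0.01,0.28,0,0,0,0,0,0.01,0.3,0,0,0,0,0,0.01,0.32,0,0,0,0,0,0.01,0.325,0,0,0,0,0,0.01,0.325,0,0,0]' | sed -n '2p;4p'
python3 -m pendant '[0,0,0,0.01,0,0,0,0,0,0,0.01,0,0,0]'| sed -n '2p;4p'
python3 -m pendant '[0,0,0,0.01,0,0,0,0,0,0,0.01,0,0,0]'| sed -n '2p;4p'
```

```text
tool_pos: [0.6369, -0.0127, 0.1472]
contact_force: [-3.8, 0.9, 4.3]
tool_pos: [0.6372, -0.0127, 0.1464]
contact_force: [-5.0, 0.3, 10.0]
tool_pos: [0.6372, -0.0127, 0.1463]
contact_force: [-8.1, -0.5, 19.1]
```

Start bottomed at 146 mm. Withdraw and check.

```bash
python3 -m pendant '[0,0,0,-0.1,0,0,0,0,0,0,-0.4,0,0,0,0,0,0,-0.7,0,0,0,0,0,0,-1,0,0,0,0,0,0,-1,0,0,0]' | sed -n '2p;4p'
python3 -m pendant '[0,0,-0.3,0,0,0,0,0,0,-0.6,0,0,0,0,0,0.3,-0.9,0,0,0,0,0,0.6,-1,0,0,0,0,0,0.9,-1,0,0,0,0,0,1,-1,0,0,0,0,0,1,-1,0,0,0,0]' | sed -n '2p;4p'
python3 - <<'E'
from h import *
s=snap('scene','s6.png');t=snap('top','t6.png')
b=cv2.resize(s['img'][50:235,205:355],None,fx=3,fy=3,interpolation=2)
cv2.imwrite('pics/c6.png',b[:,:,::-1]); print(r.get_state()['clock'])
E
```

```text
tool_pos: [0.6417, -0.0119, 0.301]
contact_force: [0.2, 0.3, -0.2]
tool_pos: [0.4702, 0.1219, 0.2941]
contact_force: [0.5, 0.6, 0.3]
13.15
```

View pics/c6.png

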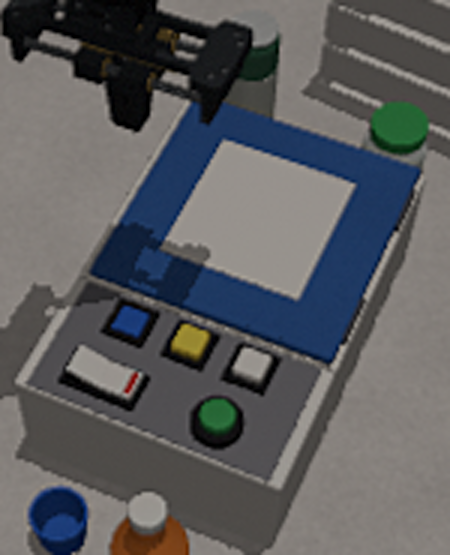

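The crop shows the lid shut, the red end of the rocker down, yellow and white up, and start out. I check the blue key's drop numerically against the earlier view.

Run:
```python
from h import *
for f in('s2','s6'):
    im=np.load(f'pics/{f}.png.npz')['img']; h=cv2.cvtColor(im,cv2.COLOR_RGB2HSV).astype(int)
    for n,(a,b),(x0,y0,x1,y1) in [('blue',(105,130),(238,148,258,166)),('yellow',(18,36),(258,153,280,175)),('green',(45,85),(266,178,290,202))]:
        k=h[y0:y1,x0:x1]; m=(k[...,0]>=a)&(k[...,0]<=b)&(k[...,1]>110)&(k[...,2]>45); v,u=np.nonzero(m)
        print(f,n,m.sum(),u.mean()+x0,v.mean()+y0,v.min()+y0,v.max()+y0)
    w=h[160:185,240:300]; k=(w[...,1]<40)&(w[...,2]>120); v,u=np.nonzero(k&(np.arange(240,300)>278)); print('white',k.sum(),u.mean()+240,v.mean()+160)
```

```text
s2 blue 106 248.33018867924528 155.38679245283018 148 161
s2 yellow 111 268.07207207207205 163.34234234234233 158 169
s2 green 114 277.13157894736844 188.01754385964912 183 193
white 156 288.6363636363636 170.11363636363637
s6 blue 95 248.45263157894738 156.43157894736842 148 162
s6 yellow 112 268.0267857142857 163.375 158 169
s6 green 113 277.1592920353982 187.97345132743362 183 193
white 168 288.685393258427 170.04494382022472
```

Blue dropped about 1.1 px, roughly the 7 mm expected, while yellow, white and green are unchanged. Handing in.

```bash
python3 -c "
from plant import r
print(r.finish_job())"
```

```text
the job is handed in; nothing more can be done
None
```

The job is handed in after about 13 s of the 48 s allowed: lid shut, rocker on, blue key down and start pressed and released, in that order, with yellow and white still up; the lid push peaked at about 63 N wrist force, and I didn't check the loose items for movement.

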